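Take up the bearing play of a bench rotor

TASK

Check the little rotor on the bench bearing stand for play: gently rock its upright post first toward the adjusting knob and then away from it, until it bears on its bearing each way. Then turn the knob clockwise until the play is just gone and the bearing is lightly preloaded, not tight, and rock the post once more toward the knob and then away with a gentle push to prove that it no longer gives. Let go of everything, never strain the bearing, and leave the oil bottle, the vial and the culture dish where they are.

Things in the scene. Friction and masses are not known exactly. Their poses are not given: they have to be found in the camera images.
- stand: fixed bench stand: aluminium base plate 96 x 256 mm, 12 mm high, with a round grey bearing pedestal (86 mm wide, 46 mm high) at its -y end and a grey housing with a black knob at its +y end. Origin: centre of the underside; z up; its y axis points from the rotor to the knob (rotor axle at y = -70 mm, knob at y = +70 mm)
- axle (a joint): lean of the rotor's axle in rad: 0 upright, positive toward the knob, negative away. It rocks only in the upright plane through post and knob, about point pivot. Within its play it swings almost freely (under 0.5 N at the grip point). The play at the start is 0.02 to 0.065 rad to each side (1.5 to 5 mm at the grip point) and differs from start to start
- pivot (a point): point inside the pedestal about which the axle rocks, 30 mm above the desk, 75 mm below post_grip. Past the end of the play the bearing resists there like a stiff spring: it gives about 0.01 rad (0.7 mm at the grip point) under 5 N with no preload, and less when preloaded. A push of 4 to 8 N at the grip point is right; above about 25 N strains the bearing
- post_grip (a point): grip point: centre of the black ball, 30 mm across, on top of the rotor's slim post (14 mm); 105 mm above the desk when upright, moves with the post. Below: hub (36 mm across, top 37 mm lower), aluminium disc (88 mm across, six wells, 45 mm lower). Grip the ball with the fingers closing across the rocking plane, or push it with one finger: closing along the rocking binds it
- adjuster: fixed grey housing (64 x 70 mm, top 42 mm above the desk) that carries the knob, with a thrust plate that reaches unseen under the rotor's bearing. It is part of the stand; the origin and axes are the same as the stand's.
- knob_grip (a point): point on the upright axis of the black ribbed adjusting knob, 70 mm above the desk, where to grip it; does not turn with it. The knob is round, 39 mm across, from 52 to 82 mm above the desk, and stays where it is left (0.12 N m to turn)
- knob: the knob, turning with it; origin on its axis, at its underside. Clockwise seen from above takes up play: 0.030 rad less lean to each side per radian of turn; the start needs 0.7 to 2.2 rad. The right setting is 0.1 to 0.5 rad past the point where the play vanishes; more than 0.7 rad past it is too tight. Its angle does not tell where play ends: wear differs
- oil_bottle: small brown bottle with black cap, 31 mm across, 68 mm high, standing loose beyond the stand; bystander. Origin: centre of its underside
- vial: empty clear glass vial, 21 mm across, 55 mm high, standing loose beyond the stand; bystander. Origin: centre of its underside
- petri: closed flat culture dish, 63 mm across, 14 mm high, lying loose on the robot's side of the stand; bystander. Origin: centre of its underside

How it is judged:
On the way, in this order (a step that is already met when the one before it is completed fails the run):
1. the post has been leaned toward the knob until it bears on the bearing (value of joint axle above 0.015 rad and contact force between adjuster and stand above 6 N and contact force between the fingers and stand above 0.5 N), for 0.1 s.
2. the post has been leaned away from the knob until it bears on the bearing (value of joint axle below -0.015 rad and contact force between adjuster and stand above 6 N and contact force between the fingers and stand above 0.5 N), for 0.1 s.
3. after tightening, the post pushed toward the knob gives less than 0.012 rad (value of joint axle between 0.001 and 0.012 rad and contact force between adjuster and stand above 6 N and contact force between the fingers and stand above 0.5 N), for 0.1 s.
4. after tightening, the post pushed away from the knob gives less than 0.012 rad (value of joint axle between -0.012 and -0.001 rad and contact force between adjuster and stand above 6 N and contact force between the fingers and stand above 0.5 N), for 0.1 s.
At the end, for the whole second after the job is handed in: the rotor stands upright within 0.006 rad with no play left: the adjuster's plate presses on the bearing with 1 to 45 N (0 to about 0.75 rad of knob past the point where the play vanishes); the oil bottle, vial and dish stand within 15 mm of where they were (contact force between adjuster and stand between 1 and 45 N and value of joint axle between -0.006 and 0.006 rad and distance of each of oil_bottle, vial, petri from where it was at the start of the episode below 0.015 m and angle between each of oil_bottle, vial, petri's own z axis and vertical below 0.2 rad); the robot touches nothing.
It fails at once if the bearing is strained: overtightened or shoved (over 80 N between the plate and the bearing) (contact force between adjuster and stand above 80 N).
It fails at once if the oil bottle is shifted by more than 20 mm (distance of oil_bottle from where it was at the start of the episode above 0.02 m).
It fails at once if the vial is shifted by more than 20 mm (distance of vial from where it was at the start of the episode above 0.02 m).
It fails at once if the culture dish is shifted by more than 20 mm (distance of petri from where it was at the start of the episode above 0.02 m).
It also fails if it takes over 72 s, if anything falls off the work surface, if the arm or the gripper's body presses on something with over 40 N, if the wrist force passes 120 N, or if a joint passes its speed limit or range.

ROBOT

A 6-joint arm with a two-finger parallel gripper is mounted at the origin on a cart in front of the work surface, level with it; the furniture and walls round the work are solid. World frame = base frame: x ahead of the robot, y to its left, z up, the work surface at z = 0. Lengths are in m, angles in rad, forces in N, time in s.
With the tool pointing down it reaches from about 0.35 to 0.975 m from the base axis. Payload 4.9 kg.
Tool frame: the origin (TCP) lies on the mounting face of the last link; the fingertips stand 173 mm ahead of it and the grasp point (between the pads) lies 155 mm ahead of it (tcp_to_grasp is the distance from the TCP to the grasp point, in m); z points along the fingers, y is the line along which they close (so a half turn about z gives the same grasp; the last joint's range is limited). The gripper opens to 85 mm and grips with 20 to 120 N. Pads are 22 mm wide; open, the fingers measure 114 mm over their backs; the gripper's body (76 mm by 85 mm) begins 54 mm behind the grasp point. The pads swing forward as they close: fully open they stand 13 mm farther back than shut.
Start: joints at [1.2, 0.053, 1.613, -0, 1.476, -0.119], TCP at [0.156, 0.605, 0.405] pointing down, gripper open.
Joint ranges: [-3.01, 3.01], [-1.01, 2.22], [0.06, 2.58], [-1.02, 4.17], [0.09, 2.62], [-3.14, 3.14]. Speed limits (rad/s): [2.57, 2.57, 3.14, 3.14, 3.14, 3.14].

INTERFACE

Orientations are given as a rotation vector (axis times angle).
In Python, from station import get_obs, get_image, calibration, finish_job, tcp_to_grasp gives the robot as it stands. The module is installed in compiled form; this text tells all that it offers.
- The arm moves only by the tool arm_command, never from a script. Its argument "plan" is a list that holds one entry, the list of rows, each a list of 6 numbers: the shift along the tool's x, y, z in cm, then the turn, a rotation vector about the tool's x, y, z in rad. A call has 1 to 12 rows; each row is the pose to reach, as a shift and turn from the pose commanded when the call began, along the tool's axes at that moment; what a row does not reach only later rows make up. A row lasts 1/12 s, in which the tool goes at most 41.7 mm and 7.16 degrees, less where a joint would pass 70% of its speed; a pose out of reach is approached as far as the arm can. A call with a gripper value outside its range is refused whole. "gripper" is the closure, from -1 (fully open) to 1 (shut), set as the call begins (left out, the last holds). The fingers move at their own pace and stop on an object; "force" is the grip in N (left out, the last holds). Time passes only in rows, so rows that repeat a pose let the fingers close. It gives the time, the measured TCP pose, the force, the opening and the grip force at its end, in the units of the state.
- get_obs(): the state, without advancing time (a new reading comes with each control period).
- get_image(name): name is "side" or "top" or "wrist"; returns (picture, depth): 384x512x3 uint8, blue, green, red; 384x512 float32, m along the optical axis (not along the pixel's ray), 0 where there is no reading.
- calibration(name): a dict with "fx", "fy", "cx", "cy" (pixels), "dist" ([k1, k2, p1, p2, k3] as OpenCV has them; the pictures are not rectified), "pose" (4x4, takes a point from camera to world coordinates). Camera axes: x right, y up, looking along -z (the intrinsics and any distortion apply to the point x, -y, -z); pixel columns grow to the right and rows downward; lengths in m; the calibration is good to about 2 mm. A picture is of the moment at which its call begins: read the wrist's pose just before it. calibration takes no time and is no camera call; for the wrist camera it gives the pose at the moment of the call.
- finish_job(): hands the job in; it is judged then, once.
The state is a dict: "t": time; "q": joint angles; "dq": joint speeds; "effort": joint torques, N m; "tool_pos": TCP position; "tool_rot": TCP orientation; "contact_force": force on the tool from outside, world axes, zero at the start; "wrist_torque": the same for the moment, N m; "opening": finger opening in m; "grip_force": force on a finger pad.
Only numpy, scipy, OpenCV 4.12 (cv2) and the standard library are available. Lean on these libraries where they do the work, as an engineer would, in place of code of your own. Each camera call takes 0.05 s, during which the arm holds its last target. There are 200 camera calls.

## Working session

There is one attempt and no reset: what is moved stays moved. The work goes in short steps, Python scripts to look and compute and a tool call to move; the robot and the scene stay as the last step left them, time stands still between calls to the robot, and variables do not carry over. Pictures are saved under pics/ and viewed, at most 10 in all, crops included, and the job is handed in when it is done.

Besides the shell and the picture viewer there is one more tool, called as name([rows], argument=value, ...), one row to a line, values as JSON. arm_command: Moves the arm, as the interface text tells. Its arguments: {"type":"object","properties":{"plan":{"type":"array"},"gripper":{"type":"number"},"force":{"type":"number"}},"required":["plan"]}

```bash
mkdir -p pics; cat > h.py <<'E'
import numpy as np,cv2
from station import *
from scipy.spatial.transform import Rotation as R
def p2w(name,u,v,z,c=None):
    "pixel ray meets plane z"
    c=c or calibration(name);K=np.array([[c['fx'],0,c['cx']],[0,c['fy'],c['cy']],[0,0,1]])
    a=cv2.undistortPoints(np.array([[[u,v]]],float),K,np.array(c['dist'])).ravel()
    P=np.array(c['pose']);d=P[:3,:3]@[a[0],-a[1],-1];o=P[:3,3]
    return o+d*(z-o[2])/d[2]
E
python3 - <<'E'
from h import *
o=get_obs();print({k:np.round(v,3) for k,v in o.items()},tcp_to_grasp)
print(R.from_rotvec(o['tool_rot']).as_matrix().round(3))
for n in('top','side'):
    im,d=get_image(n);cv2.imwrite(f'pics/{n}0.png',im);np.save(f'{n}0.npy',d);print(n,np.round(calibration(n)['pose'],3).tolist())
E
```

```text
{'t': np.float64(0.0), 'q': array([ 1.2  ,  0.053,  1.614,  0.   ,  1.476, -0.119]), 'dq': array([ 0.001, -0.001, -0.001,  0.001, -0.   , -0.   ]), 'effort': array([ 0.0000e+00, -3.9369e+01, -3.7017e+01, -0.0000e+00,  7.0000e-03,
       -0.0000e+00]), 'tool_pos': array([0.156, 0.605, 0.403]), 'tool_rot': array([-3.940e-01, -3.116e+00,  3.000e-03]), 'contact_force': array([1.092, 0.193, 1.188]), 'wrist_torque': array([ 0.004,  0.012, -0.053]), 'grip_force': np.float64(0.0), 'opening': np.float64(0.086)} 0.1547
[[-0.968  0.249 -0.001]
 [ 0.249  0.968 -0.002]
 [ 0.    -0.002 -1.   ]]
top [[-0.007, 0.999, -0.045, 0.494], [-1.0, -0.007, 0.001, -0.022], [0.001, 0.045, 0.999, 0.951], [0.0, 0.0, 0.0, 1.0]]
side [[0.999, 0.016, -0.038, 0.51], [-0.041, 0.37, -0.928, -0.815], [-0.0, 0.929, 0.371, 0.417], [0.0, 0.0, 0.0, 1.0]]
```

View pics/top0.png

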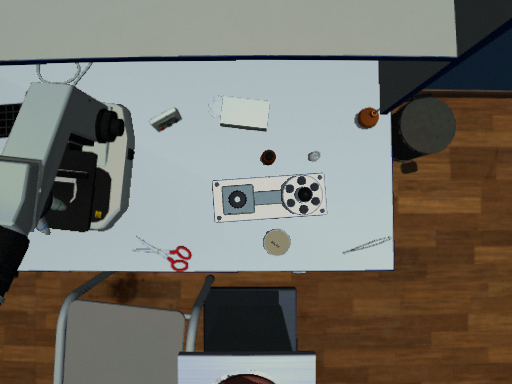

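View pics/side0.png

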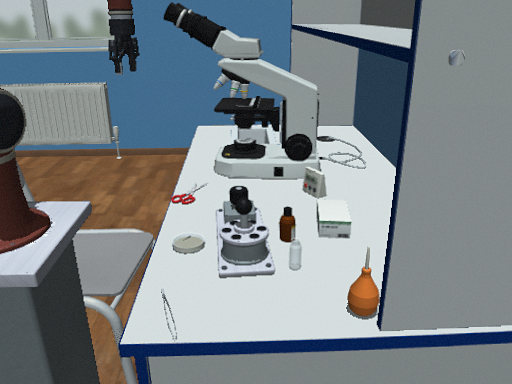

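```bash
python3 - <<'E'
from h import *
im=cv2.imread('pics/top0.png')[140:265,200:340]
cv2.imwrite('pics/crop.png',cv2.resize(im,None,fx=5,fy=5,interpolation=cv2.INTER_CUBIC)[:600])
for n,u,v,z in [('corner',213,180,.012)]: print(p2w('top',u,v,z))
E
```

```text
[0.5497369  0.07304802 0.012     ]
```

View pics/crop.png

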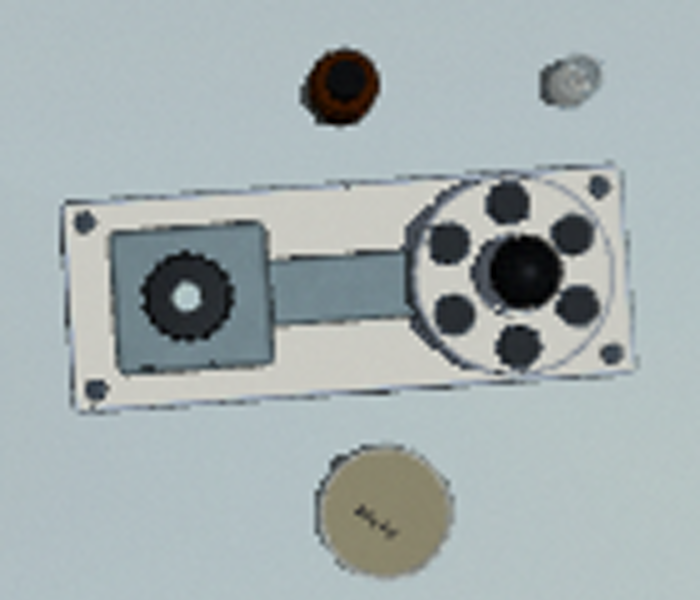

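```bash
python3 - <<'E'
from h import *
f=lambda a,b,z:p2w('top',200+(a+.5)/5-.5,140+(b+.5)/5-.5,z)
C=[f(*c,.012) for c in[(65,203),(622,166),(634,372),(74,412)]]
for c in C: print(c.round(4))
ctr=np.mean(C,0);ax=(C[0]+C[3]-C[1]-C[2]);ax/=np.linalg.norm(ax)
print('ctr',ctr,'ax',ax,'len',np.linalg.norm(C[0]-C[1]),np.linalg.norm(C[0]-C[3]))
k=f(187,296,.082);b=f(526,272,.105);print('knob',k,'ball',b,'d',np.linalg.norm((k-b)[:2]),'pred',ctr+ax*.07,ctr-ax*.07, 'yaw',np.arctan2(-ax[0],ax[1]))
print('oil',f(340,86,.05),'vial',f(570,80,.03),'petri',f(386,511,.01))
E
```

```text
[0.5493 0.074  0.012 ]
[ 0.5645 -0.1793  0.012 ]
[ 0.4709 -0.1835  0.012 ]
[0.4547 0.0701 0.012 ]
ctr [ 0.50984212 -0.05465883  0.012     ] ax [-0.06199212  0.99807664  0.        ] len 0.2536799471528855 0.09470957572299742
knob [0.50582783 0.0157055  0.082     ] ball [ 0.51438027 -0.12375597  0.105     ] d 0.1397234635234556 pred [0.50550267 0.01520653 0.012     ] [ 0.51418157 -0.1245242   0.012     ] yaw 0.06203189764517381
oil [ 0.59740826 -0.05007589  0.05      ] vial [ 0.60180807 -0.1535233   0.03      ] petri [ 0.40898189 -0.07060475  0.01      ]
```

```bash
cat >> h.py <<'E'
def rel(pos,ang=None,pose=None):
    "row to TCP pos with tool y at world angle ang, tool down; from pose or measured"
    o=get_obs();p,r=pose or (o['tool_pos'],o['tool_rot']);r0=R.from_rotvec(r);M=r0.as_matrix()
    if ang is None: ang=np.arctan2(M[1,1],M[0,1])
    y=np.array([np.cos(ang),np.sin(ang),0]);z=np.array([0,0,-1.]);T=np.c_[np.cross(y,z),y,z]
    s=r0.inv().apply(np.array(pos)-p)*100
    return np.r_[s,(r0.inv()*R.from_matrix(T)).as_rotvec()].round(3)
def st():
    o=get_obs();M=R.from_rotvec(o['tool_rot']).as_matrix()
    print('t',o['t'].round(2),'p',o['tool_pos'].round(4),'yang',np.arctan2(M[1,1],M[0,1]).round(3),'F',o['contact_force'].round(2),'op',o['opening'],'g',o['grip_force'],'q',o['q'].round(2))
E
python3 - <<'E'
from h import *
o=get_obs();print(rel([.28,.33,.40],.9))
r=R.from_euler('z',0)
y=np.array([np.cos(.9),np.sin(.9),0]);z=np.array([0,0,-1.]);T=np.c_[np.cross(y,z),y,z]
print(rel([.5143,-.1241,.34],.062,(np.array([.28,.33,.40]),R.from_matrix(T).as_rotvec())))
E
```

```text
[-1.8897e+01 -2.3538e+01  3.9600e-01 -2.0000e-03  0.0000e+00  4.1900e-01]
[-46.581 -21.007   6.     -0.     -0.      0.838]
```

arm_command([
  [[-18.9,-23.5,0.4,0,0,0.42],[-18.9,-23.5,0.4,0,0,0.42],[-18.9,-23.5,0.4,0,0,0.42],[-18.9,-23.5,0.4,0,0,0.42],[-18.9,-23.5,0.4,0,0,0.42],[-18.9,-23.5,0.4,0,0,0.42],[-18.9,-23.5,0.4,0,0,0.42],[-18.9,-23.5,0.4,0,0,0.42],[-18.9,-23.5,0.4,0,0,0.42],[-18.9,-23.5,0.4,0,0,0.42],[-18.9,-23.5,0.4,0,0,0.42]],
], gripper=-1, force=20)

```text
t: 1.02
tool_pos: [0.2799, 0.3313, 0.4006]
tool_rot: [-1.034, -2.966, -0.0]
contact_force: [1.0, -0.3, 0.2]
opening: 0.0854
grip_force: 0.0
```

arm_command([
  [[-46.6,-21,6,0,0,0.838],[-46.6,-21,6,0,0,0.838],[-46.6,-21,6,0,0,0.838],[-46.6,-21,6,0,0,0.838],[-46.6,-21,6,0,0,0.838],[-46.6,-21,6,0,0,0.838],[-46.6,-21,6,0,0,0.838],[-46.6,-21,6,0,0,0.838],[-46.6,-21,6,0,0,0.838],[-46.6,-21,6,0,0,0.838],[-46.6,-21,6,0,0,0.838],[-46.6,-21,6,0,0,0.838]],
])

```text
t: 2.02
tool_pos: [0.5092, -0.1115, 0.3418]
tool_rot: [-2.15, -2.29, -0.001]
contact_force: [0.6, 0.1, 0.6]
opening: 0.0851
grip_force: 0.0
```

```bash
python3 - <<'E'
from h import *
st();print(rel([.5143,-.1241,.34],.062))
E
```

```text
Traceback (most recent call last):
  File "h.py", line 19, in st
    print('t',o['t'].round(2),'p',o['tool_pos'].round(4),'yang',np.arctan2(M[1,1],M[0,1]).round(3),'F',o['contact_force'].round(2),'op',o['opening'],'g',o['grip_force'],'q',o['q'].round(2))
              ^^^^^^^^^^^^
AttributeError: 'float' object has no attribute 'round'
```

arm_command([
  [[0,0,0,0,0,0],[0,0,0,0,0,0],[0,0,0,0,0,0]],
])

```text
t: 2.27
tool_pos: [0.5082, -0.1098, 0.3418]
tool_rot: [-2.15, -2.289, 0.0]
contact_force: [-0.2, 0.1, 0.1]
opening: 0.0858
grip_force: 0.0
```

```bash
sed -i "s/o\['t'\].round(2)/round(o['t'],2)/" h.py; python3 - <<'E'
from h import *
st();print(rel([.5143,-.1241,.34],.062))
c=calibration('wrist');im,d=get_image('wrist');cv2.imwrite('pics/w1.png',im);np.save('w1.npy',d)
import pickle;pickle.dump(c,open('w1.pkl','wb'))
E
```

```text
t 2.27 p [ 0.5082 -0.1098  0.3418] yang 0.063 F [-0.24  0.09  0.06] op 0.08581861097386402 g 0.0 q [-0.36 -0.15  1.92  0.    1.38 -0.42]
[-1.467e+00  5.220e-01  1.790e-01 -1.000e-03 -1.000e-03  1.000e-03]
```

View pics/w1.png

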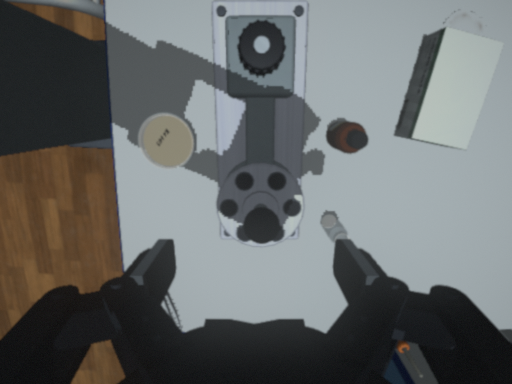

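```bash
python3 - <<'E'
from h import *
import pickle;c=pickle.load(open('w1.pkl','rb'))
print(p2w('wrist',262,224,.108,c),p2w('wrist',261.5,45,.082,c), c['pose'].round(3).tolist() if hasattr(c['pose'],'round') else c['pose'])
print(rel([.5143,-.1241,.265],.062))
E
```

```text
[ 0.51575202 -0.12139241  0.108     ] [0.5064642  0.01558278 0.082     ] [[0.998, -0.06, -0.015, 0.505], [0.062, 0.958, 0.278, -0.038], [-0.003, -0.279, 0.96, 0.311], [0.0, 0.0, 0.0, 1.0]]
[-1.516e+00  5.510e-01  7.715e+00 -1.000e-03 -1.000e-03  1.000e-03]
```

arm_command([
  [[-1.47,0.6,0,0,0,0],[-1.47,0.6,2.5,0,0,0],[-1.47,0.6,5,0,0,0],[-1.47,0.6,7,0,0,0],[-1.47,0.6,8.1,0,0,0],[-1.47,0.6,8.1,0,0,0],[-1.47,0.6,8.1,0,0,0]],
])

```text
t: 2.9
tool_pos: [0.5145, -0.1241, 0.2617]
tool_rot: [-2.151, -2.29, -0.0]
contact_force: [0.6, -0.1, 1.7]
opening: 0.0851
grip_force: 0.0
```

arm_command([
  [[0,0,0,0,0,0],[0,0,0,0,0,0],[0,0,0,0,0,0],[0,0,0,0,0,0],[0,0,0,0,0,0]],
], gripper=0.35, force=20)

```text
t: 3.32
tool_pos: [0.5147, -0.1254, 0.2623]
tool_rot: [2.152, 2.287, 0.001]
contact_force: [-0.1, -0.2, 5.0]
opening: 0.0283
grip_force: 19.4
```

```bash
python3 - <<'E'
from h import *
st()
c=calibration('wrist');im,d=get_image('wrist');cv2.imwrite('pics/w2.png',im)
E
```

```text
t 3.32 p [ 0.5147 -0.1254  0.2623] yang 0.061 F [-0.09 -0.15  4.98] op 0.02831691372983394 g 19.44886565208435 q [-0.38 -0.04  1.96 -0.    1.23 -0.44]
```

View pics/w2.png

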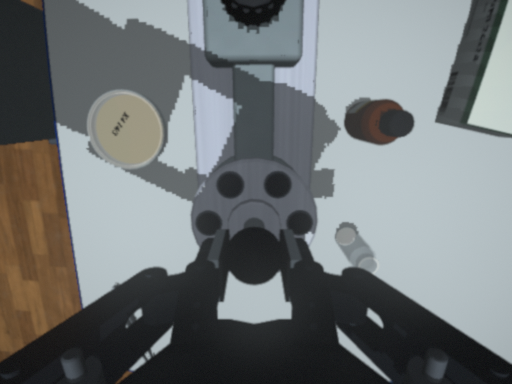

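arm_command([
  [[0.05,0,0,0,0,0],[0.1,0,0,0,0,0],[0.15,0,0,0,0,0],[0.2,0,0,0,0,0],[0.2,0,0,0,0,0],[0.2,0,0,0,0,0]],
])

```text
t: 3.87
tool_pos: [0.5147, -0.1233, 0.2623]
tool_rot: [2.152, 2.287, 0.0]
contact_force: [-0.9, 1.2, 5.2]
opening: 0.0283
grip_force: 19.7
```

arm_command([
  [[0.05,0,0,0,0,0],[0.1,0,0,0,0,0],[0.1,0,0,0,0,0],[0.1,0,0,0,0,0]],
])

```text
t: 4.2
tool_pos: [0.5146, -0.1224, 0.2622]
tool_rot: [2.152, 2.287, 0.0]
contact_force: [-0.7, -0.9, 5.4]
opening: 0.0282
grip_force: 19.7
```

arm_command([
  [[0.05,0,0,0,0,0],[0.1,0,0,0,0,0],[0.1,0,0,0,0,0],[0.1,0,0,0,0,0]],
])

```text
t: 4.53
tool_pos: [0.5145, -0.1216, 0.2622]
tool_rot: [2.151, 2.287, -0.001]
contact_force: [-0.5, -2.4, 5.6]
opening: 0.0285
grip_force: 19.7
```

arm_command([
  [[0.05,0,0,0,0,0],[0.05,0,0,0,0,0],[0.05,0,0,0,0,0]],
])

```text
t: 4.78
tool_pos: [0.5145, -0.1213, 0.2622]
tool_rot: [2.151, 2.286, -0.001]
contact_force: [-0.8, -3.1, 5.1]
opening: 0.0283
grip_force: 19.7
```

arm_command([
  [[0.05,0,0,0,0,0],[0.05,0,0,0,0,0],[0.05,0,0,0,0,0]],
])

```text
t: 5.03
tool_pos: [0.5145, -0.1209, 0.2622]
tool_rot: [2.151, 2.286, -0.001]
contact_force: [-0.7, -3.8, 5.7]
opening: 0.028
grip_force: 19.7
```

arm_command([
  [[0.05,0,0,0,0,0],[0.1,0,0,0,0,0],[0.1,0,0,0,0,0],[0.1,0,0,0,0,0]],
])

```text
t: 5.37
tool_pos: [0.5144, -0.1202, 0.2623]
tool_rot: [2.15, 2.286, -0.003]
contact_force: [-1.6, -6.8, 4.8]
opening: 0.0282
grip_force: 19.7
```

arm_command([
  [[0.05,0,0,0,0,0],[0.1,0,0,0,0,0],[0.1,0,0,0,0,0],[0.1,0,0,0,0,0]],
])

```text
t: 5.7
tool_pos: [0.5144, -0.1195, 0.2623]
tool_rot: [2.149, 2.285, -0.004]
contact_force: [-0.7, -7.6, 3.8]
opening: 0.0286
grip_force: 19.6
```

```bash
python3 - <<'E'
from h import *
st()
im,d=get_image('wrist');cv2.imwrite('pics/w3.png',im)
E
```

```text
t 5.7 p [ 0.5144 -0.1195  0.2623] yang 0.061 F [-0.73 -7.62  3.77] op 0.028561365030834198 g 19.639391899108887 q [-0.37 -0.05  1.96 -0.    1.22 -0.43]
```

View pics/w3.png

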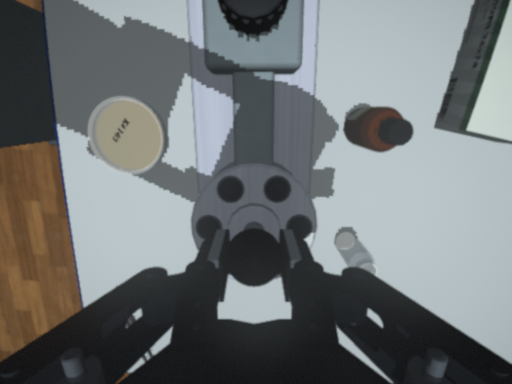

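arm_command([
  [[-0.1,0,0,0,0,0],[-0.2,0,0,0,0,0],[-0.3,0,0,0,0,0],[-0.3,0,0,0,0,0],[-0.3,0,0,0,0,0]],
])

```text
t: 6.17
tool_pos: [0.5146, -0.1216, 0.2622]
tool_rot: [2.152, 2.287, -0.0]
contact_force: [-1.5, -2.8, 6.6]
opening: 0.0283
grip_force: 19.7
```

arm_command([
  [[-0.1,0,0,0,0,0],[-0.2,0,0,0,0,0],[-0.2,0,0,0,0,0],[-0.2,0,0,0,0,0]],
])

```text
t: 6.5
tool_pos: [0.5147, -0.1232, 0.2622]
tool_rot: [2.152, 2.287, 0.001]
contact_force: [-1.7, -0.4, 6.3]
opening: 0.0286
grip_force: 19.8
```

arm_command([
  [[-0.1,0,0,0,0,0],[-0.1,0,0,0,0,0],[-0.1,0,0,0,0,0]],
])

```text
t: 6.75
tool_pos: [0.5147, -0.1242, 0.2623]
tool_rot: [2.152, 2.288, 0.001]
contact_force: [-1.7, -0.7, 6.3]
opening: 0.0288
grip_force: 19.8
```

arm_command([
  [[-0.1,0,0,0,0,0],[-0.1,0,0,0,0,0],[-0.1,0,0,0,0,0]],
])

```text
t: 7.0
tool_pos: [0.5148, -0.1252, 0.2623]
tool_rot: [2.152, 2.288, 0.001]
contact_force: [-1.8, -1.5, 7.4]
opening: 0.0288
grip_force: 19.8
```

arm_command([
  [[-0.1,0,0,0,0,0],[-0.1,0,0,0,0,0],[-0.1,0,0,0,0,0]],
])

```text
t: 7.25
tool_pos: [0.5149, -0.1261, 0.2622]
tool_rot: [2.152, 2.288, 0.001]
contact_force: [-1.3, 1.2, 6.9]
opening: 0.0285
grip_force: 19.8
```

arm_command([
  [[-0.1,0,0,0,0,0],[-0.1,0,0,0,0,0],[-0.1,0,0,0,0,0]],
])

```text
t: 7.5
tool_pos: [0.5149, -0.1271, 0.2622]
tool_rot: [2.152, 2.288, 0.001]
contact_force: [-1.7, -0.0, 6.7]
opening: 0.0283
grip_force: 19.8
```

arm_command([
  [[-0.1,0,0,0,0,0],[-0.1,0,0,0,0,0],[-0.1,0,0,0,0,0]],
])

```text
t: 7.75
tool_pos: [0.515, -0.1281, 0.2622]
tool_rot: [2.152, 2.288, 0.001]
contact_force: [-0.9, 0.3, 6.7]
opening: 0.0287
grip_force: 19.8
```

arm_command([
  [[-0.1,0,0,0,0,0],[-0.1,0,0,0,0,0],[-0.1,0,0,0,0,0]],
])

```text
t: 8.0
tool_pos: [0.515, -0.129, 0.2622]
tool_rot: [2.153, 2.288, 0.002]
contact_force: [-1.8, 1.3, 6.6]
opening: 0.0287
grip_force: 19.8
```

arm_command([
  [[-0.1,0,0,0,0,0],[-0.1,0,0,0,0,0],[-0.1,0,0,0,0,0]],
])

```text
t: 8.25
tool_pos: [0.5151, -0.1297, 0.2622]
tool_rot: [-2.152, -2.287, -0.003]
contact_force: [-1.2, 1.7, 7.1]
opening: 0.0283
grip_force: 19.8
```

arm_command([
  [[-0.1,0,0,0,0,0],[-0.1,0,0,0,0,0],[-0.1,0,0,0,0,0]],
])

```text
t: 8.5
tool_pos: [0.5152, -0.1304, 0.2622]
tool_rot: [-2.152, -2.287, -0.004]
contact_force: [-2.0, 3.2, 8.5]
opening: 0.0284
grip_force: 19.8
```

arm_command([
  [[-0.1,0,0,0,0,0],[-0.1,0,0,0,0,0],[-0.1,0,0,0,0,0]],
])

```text
t: 8.75
tool_pos: [0.5152, -0.1311, 0.2621]
tool_rot: [-2.151, -2.286, -0.005]
contact_force: [-2.4, 6.5, 8.2]
opening: 0.0286
grip_force: 19.9
```

arm_command([
  [[-0.05,0,0,0,0,0],[-0.08,0,0,0,0,0],[-0.08,0,0,0,0,0],[-0.08,0,0,0,0,0]],
])

```text
t: 9.08
tool_pos: [0.5152, -0.1316, 0.2621]
tool_rot: [-2.151, -2.286, -0.006]
contact_force: [-1.0, 6.3, 9.2]
opening: 0.0286
grip_force: 19.9
```

arm_command([
  [[0.1,0,0,0,0,0],[0.2,0,0,0,0,0],[0.3,0,0,0,0,0],[0.4,0,0,0,0,0],[0.5,0,0,0,0,0],[0.63,0,0,0,0,0],[0.63,0,0,0,0,0],[0.63,0,0,0,0,0]],
])

```text
t: 9.75
tool_pos: [0.5149, -0.1265, 0.2622]
tool_rot: [2.152, 2.288, 0.002]
contact_force: [-2.0, -0.1, 6.8]
opening: 0.029
grip_force: 19.8
```

arm_command([
  [[0,0,0,0,0,0],[0,0,0,0,0,0],[0,0,0,0,0,0]],
], gripper=-1)

```text
t: 10.0
tool_pos: [0.5142, -0.1264, 0.2604]
tool_rot: [-2.151, -2.287, 0.0]
contact_force: [-0.0, 0.3, -0.8]
opening: 0.064
grip_force: 0.0
```

arm_command([
  [[0,0,-3,0,0,0],[0,0,-6,0,0,0],[0,0,-9,0,0,0],[0,0,-9,0,0,0],[0,0,-9,0,0,0]],
])

```text
t: 10.42
tool_pos: [0.515, -0.1268, 0.3534]
tool_rot: [2.15, 2.285, 0.003]
contact_force: [-1.1, -0.5, -0.4]
opening: 0.0853
grip_force: 0.0
```

```bash
python3 - <<'E'
from h import *
st()
print(rel([.506,.0155,.34],1.45))
E
```

```text
t 10.42 p [ 0.515  -0.1268  0.3534] yang 0.061 F [-1.14 -0.53 -0.44] op 0.08532186526822974 g 0.0 q [-0.38 -0.14  1.89  0.    1.39 -0.44]
[ 1.4261e+01 -4.0000e-02  1.3200e+00  2.0000e-03  4.0000e-03 -1.3890e+00]
```

arm_command([
  [[14.3,0,1.3,0,0,-1.39],[14.3,0,1.3,0,0,-1.39],[14.3,0,1.3,0,0,-1.39],[14.3,0,1.3,0,0,-1.39],[14.3,0,1.3,0,0,-1.39],[14.3,0,1.3,0,0,-1.39],[14.3,0,1.3,0,0,-1.39],[14.3,0,1.3,0,0,-1.39],[14.3,0,1.3,0,0,-1.39],[14.3,0,1.3,0,0,-1.39],[14.3,0,1.3,0,0,-1.39],[14.3,0,1.3,0,0,-1.39]],
])

```text
t: 11.42
tool_pos: [0.5052, 0.0162, 0.3359]
tool_rot: [-0.184, -3.132, -0.001]
contact_force: [-0.1, 0.2, 0.0]
opening: 0.0856
grip_force: 0.0
```

arm_command([
  [[0,0,0,0,0,0],[0,0,0,0,0,0]],
])

```text
t: 11.58
tool_pos: [0.5055, 0.0161, 0.3371]
tool_rot: [-0.192, -3.134, -0.0]
contact_force: [-0.2, 0.3, 0.2]
opening: 0.0852
grip_force: 0.0
```

```bash
python3 - <<'E'
from h import *
st()
print(rel([.506,.0155,.228],1.45))
c=calibration('wrist');im,d=get_image('wrist');cv2.imwrite('pics/w4.png',im)
import pickle;pickle.dump(c,open('w4.pkl','wb'))
E
```

```text
t 11.58 p [0.5055 0.0161 0.3371] yang 1.448 F [-0.18  0.35  0.18] op 0.08524722195399737 g 0.0 q [-0.12 -0.19  1.95  0.    1.37 -1.56]
[-8.2000e-02 -5.4000e-02  1.0911e+01  0.0000e+00 -2.0000e-03 -2.0000e-03]
```

View pics/w4.png

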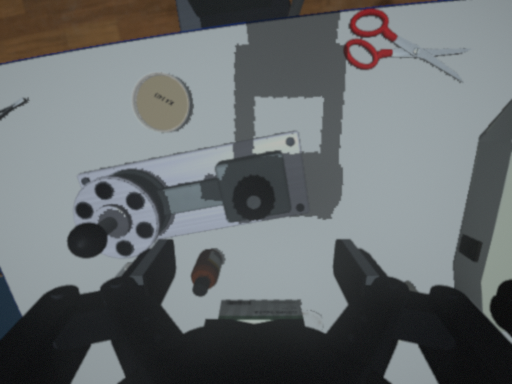

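```bash
python3 - <<'E'
from h import *
import pickle;c=pickle.load(open('w4.pkl','rb'))
print(p2w('wrist',254,201,.082,c))
E
```

```text
[0.50564843 0.01661444 0.082     ]
```

arm_command([
  [[-0.08,-0.05,3,0,0,0],[-0.08,-0.05,6,0,0,0],[-0.08,-0.05,9,0,0,0],[-0.08,-0.05,10.9,0,0,0],[-0.08,-0.05,10.9,0,0,0],[-0.08,-0.05,10.9,0,0,0]],
])

```text
t: 12.13
tool_pos: [0.5061, 0.0155, 0.2284]
tool_rot: [-0.189, -3.133, -0.0]
contact_force: [0.5, 0.9, 0.3]
opening: 0.0851
grip_force: 0.0
```

arm_command([
  [[0,0,0,0,0,0],[0,0,0,0,0,0],[0,0,0,0,0,0],[0,0,0,0,0,0],[0,0,0,0,0,0]],
], gripper=0.3, force=30)

```text
t: 12.55
tool_pos: [0.5072, 0.0153, 0.2311]
tool_rot: [0.188, 3.134, -0.001]
contact_force: [-1.1, -0.5, 4.7]
opening: 0.0348
grip_force: 29.7
```

arm_command([
  [[0,0,0,0,0,0.1],[0,0,0,0,0,0.2],[0,0,0,0,0,0.3],[0,0,0,0,0,0.4],[0,0,0,0,0,0.5],[0,0,0,0,0,0.6],[0,0,0,0,0,0.7],[0,0,0,0,0,0.8],[0,0,0,0,0,0.9],[0,0,0,0,0,0.9],[0,0,0,0,0,0.9]],
])

```text
t: 13.47
tool_pos: [0.5068, 0.0143, 0.231]
tool_rot: [1.533, 2.741, -0.006]
contact_force: [-5.2, -6.7, 7.7]
opening: 0.0351
grip_force: 30.6
```

```bash
python3 - <<'E'
from h import *
st();print(get_obs()['wrist_torque'])
E
```

```text
t 13.47 p [0.5068 0.0143 0.231 ] yang 0.551 F [-5.17 -6.7   7.68] op 0.035071367963104436 g 30.5717995762825 q [-0.12 -0.05  2.02 -0.    1.17 -0.67]
[-0.99062213  0.91811387 -0.06864664]
```

arm_command([
  [[-0.03,-0.07,0,0,0,0.1],[-0.03,-0.07,0,0,0,0.2],[-0.03,-0.07,0,0,0,0.3],[-0.03,-0.07,0,0,0,0.4],[-0.03,-0.07,0,0,0,0.5],[-0.03,-0.07,0,0,0,0.6],[-0.03,-0.07,0,0,0,0.7],[-0.03,-0.07,0,0,0,0.8],[-0.03,-0.07,0,0,0,0.9],[-0.03,-0.07,0,0,0,0.9],[-0.03,-0.07,0,0,0,0.9]],
])

```text
t: 14.38
tool_pos: [0.5057, 0.014, 0.2309]
tool_rot: [-2.573, -1.802, 0.008]
contact_force: [-9.9, -5.3, 11.3]
opening: 0.0349
grip_force: 31.0
```

```bash
python3 - <<'E'
from h import *
st();print(get_obs()['wrist_torque'])
E
```

```text
t 14.38 p [0.5057 0.014  0.2309] yang -0.349 F [-9.94 -5.29 11.34] op 0.034937948562079366 g 31.03704035282135 q [-0.12 -0.05  2.03 -0.    1.17  0.23]
[-0.75116504  1.72552235 -0.06591855]
```

arm_command([
  [[0,0,0,0,0,0],[0,0,0,0,0,0],[0,0,0,0,0,0]],
], gripper=-1)

```text
t: 14.63
tool_pos: [0.5062, 0.0149, 0.2295]
tool_rot: [2.573, 1.802, 0.001]
contact_force: [0.6, 0.8, -0.2]
opening: 0.0698
grip_force: 0.0
```

arm_command([
  [[0,0,-3,0,0,0],[0,0,-6,0,0,0],[0,0,-9,0,0,0],[0,0,-11,0,0,0],[0,0,-11,0,0,0],[0,0,-11,0,0,0]],
])

```text
t: 15.13
tool_pos: [0.5066, 0.0149, 0.3408]
tool_rot: [2.572, 1.801, 0.004]
contact_force: [0.3, -0.6, -0.3]
opening: 0.0854
grip_force: 0.0
```

```bash
python3 - <<'E'
from h import *
st()
print(rel([.5147,-.1255,.34],.062))
E
```

```text
t 15.13 p [0.5066 0.0149 0.3408] yang -0.349 F [ 0.27 -0.58 -0.29] op 0.08537724336704987 g 0.0 q [-0.12 -0.19  1.95  0.    1.38  0.23]
[-1.2919e+01  5.5650e+00  8.9000e-02  3.0000e-03 -0.0000e+00 -4.1100e-01]
```

arm_command([
  [[-12.9,5.57,0.1,0,0,-0.411],[-12.9,5.57,0.1,0,0,-0.411],[-12.9,5.57,0.1,0,0,-0.411],[-12.9,5.57,0.1,0,0,-0.411],[-12.9,5.57,0.1,0,0,-0.411],[-12.9,5.57,0.1,0,0,-0.411],[-12.9,5.57,0.1,0,0,-0.411],[-12.9,5.57,0.1,0,0,-0.411]],
])

```text
t: 15.8
tool_pos: [0.5141, -0.1243, 0.3372]
tool_rot: [-2.149, -2.288, 0.001]
contact_force: [-0.8, 1.0, 0.4]
opening: 0.0853
grip_force: 0.0
```

```bash
python3 - <<'E'
from h import *
st()
print(rel([.5147,-.1255,.260],.062))
E
```

```text
t 15.8 p [ 0.5141 -0.1243  0.3372] yang 0.063 F [-0.82  0.97  0.39] op 0.08534892097105443 g 0.0 q [-0.38 -0.13  1.9   0.    1.37 -0.44]
[-1.300e-01  6.400e-02  7.722e+00 -2.000e-03 -1.000e-03  1.000e-03]
```

arm_command([
  [[0,0,2.5,0,0,0],[0,0,5,0,0,0],[0,0,7,0,0,0],[0,0,8,0,0,0],[0,0,8,0,0,0],[0,0,8,0,0,0]],
])

```text
t: 16.3
tool_pos: [0.5144, -0.1247, 0.2584]
tool_rot: [-2.15, -2.29, 0.0]
contact_force: [0.7, -0.0, 0.1]
opening: 0.0851
grip_force: 0.0
```

arm_command([
  [[0,0,0,0,0,0],[0,0,0,0,0,0],[0,0,0,0,0,0],[0,0,0,0,0,0],[0,0,0,0,0,0]],
], gripper=0.35, force=20)

```text
t: 16.72
tool_pos: [0.5146, -0.1256, 0.2593]
tool_rot: [2.151, 2.288, 0.001]
contact_force: [-1.0, 0.2, 4.7]
opening: 0.0286
grip_force: 19.5
```

Now push gently toward the knob in small steps.

arm_command([
  [[0.05,0,0,0,0,0],[0.1,0,0,0,0,0],[0.1,0,0,0,0,0],[0.1,0,0,0,0,0]],
])

```text
t: 17.05
tool_pos: [0.5146, -0.1249, 0.2593]
tool_rot: [2.15, 2.288, -0.0]
contact_force: [-1.1, -2.8, 4.9]
opening: 0.0284
grip_force: 19.7
```

arm_command([
  [[0.05,0,0,0,0,0],[0.05,0,0,0,0,0],[0.05,0,0,0,0,0]],
])

```text
t: 17.3
tool_pos: [0.5146, -0.1246, 0.2593]
tool_rot: [2.15, 2.288, -0.001]
contact_force: [-1.7, -4.2, 5.7]
opening: 0.0286
grip_force: 19.7
```

arm_command([
  [[0.05,0,0,0,0,0],[0.05,0,0,0,0,0],[0.05,0,0,0,0,0]],
])

```text
t: 17.55
tool_pos: [0.5146, -0.1242, 0.2593]
tool_rot: [2.15, 2.287, -0.002]
contact_force: [-1.4, -4.8, 5.2]
opening: 0.0283
grip_force: 19.7
```

arm_command([
  [[0.04,0,0,0,0,0],[0.04,0,0,0,0,0],[0.04,0,0,0,0,0],[0.04,0,0,0,0,0]],
])

```text
t: 17.88
tool_pos: [0.5146, -0.124, 0.2593]
tool_rot: [2.149, 2.287, -0.002]
contact_force: [-2.0, -5.8, 4.7]
opening: 0.0286
grip_force: 19.7
```

arm_command([
  [[-0.1,0,0,0,0,0],[-0.2,0,0,0,0,0],[-0.24,0,0,0,0,0],[-0.24,0,0,0,0,0],[-0.24,0,0,0,0,0]],
])

```text
t: 18.3
tool_pos: [0.5147, -0.1255, 0.2593]
tool_rot: [2.151, 2.289, 0.001]
contact_force: [-1.6, -0.7, 7.4]
opening: 0.0288
grip_force: 19.7
```

arm_command([
  [[-0.05,0,0,0,0,0],[-0.1,0,0,0,0,0],[-0.1,0,0,0,0,0],[-0.1,0,0,0,0,0]],
])

```text
t: 18.63
tool_pos: [0.5148, -0.1261, 0.2593]
tool_rot: [-2.151, -2.289, -0.003]
contact_force: [-2.0, 1.4, 7.7]
opening: 0.0284
grip_force: 19.8
```

arm_command([
  [[-0.05,0,0,0,0,0],[-0.1,0,0,0,0,0],[-0.1,0,0,0,0,0],[-0.1,0,0,0,0,0]],
])

```text
t: 18.97
tool_pos: [0.5148, -0.1267, 0.2593]
tool_rot: [-2.151, -2.288, -0.004]
contact_force: [-1.2, 3.2, 7.5]
opening: 0.029
grip_force: 19.8
```

arm_command([
  [[-0.05,0,0,0,0,0],[-0.1,0,0,0,0,0],[-0.1,0,0,0,0,0],[-0.1,0,0,0,0,0]],
])

```text
t: 19.3
tool_pos: [0.5149, -0.1274, 0.2593]
tool_rot: [-2.15, -2.287, -0.005]
contact_force: [-1.7, 4.9, 7.9]
opening: 0.0286
grip_force: 19.8
```

```bash
python3 - <<'E'
from h import *
st()
im,d=get_image('wrist');cv2.imwrite('pics/w5.png',im)
a=[cv2.imread(f'pics/w{i}.png')[150:300,180:330] for i in(2,3,5)]
cv2.imwrite('pics/cmp.png',cv2.resize(np.hstack(a),None,fx=1.7,fy=1.7))
st()
E
```

```text
t 19.3 p [ 0.5149 -0.1274  0.2593] yang 0.062 F [-1.69  4.94  7.92] op 0.02855607158487096 g 19.818214774131775 q [-0.38 -0.04  1.96  0.    1.22 -0.45]
t 19.35 p [ 0.5149 -0.1274  0.2593] yang 0.062 F [-0.91  5.18  9.09] op 0.02905608886648853 g 19.817242920398712 q [-0.38 -0.04  1.96  0.    1.22 -0.45]
```

arm_command([
  [[-0.05,0,0,0,0,0],[-0.05,0,0,0,0,0],[-0.05,0,0,0,0,0],[-0.05,0,0,0,0,0]],
])

```text
t: 19.68
tool_pos: [0.5149, -0.1277, 0.2592]
tool_rot: [-2.15, -2.287, -0.006]
contact_force: [-1.8, 6.2, 8.5]
opening: 0.0287
grip_force: 19.8
```

arm_command([
  [[0.1,0,0,0,0,0],[0.2,0,0,0,0,0],[0.28,0,0,0,0,0],[0.28,0,0,0,0,0],[0.28,0,0,0,0,0]],
])

```text
t: 20.1
tool_pos: [0.5147, -0.1258, 0.2593]
tool_rot: [2.151, 2.289, 0.002]
contact_force: [-0.9, 1.0, 6.1]
opening: 0.0287
grip_force: 19.8
```

arm_command([
  [[0,0,0,0,0,0],[0,0,0,0,0,0],[0,0,0,0,0,0],[0,0,0,0,0,0]],
], gripper=-1)

```text
t: 20.43
tool_pos: [0.5141, -0.1259, 0.2576]
tool_rot: [-2.151, -2.288, 0.0]
contact_force: [0.2, 0.7, 0.4]
opening: 0.0756
grip_force: 0.0
```

arm_command([
  [[0,0,-3,0,0,0],[0,0,-6,0,0,0],[0,0,-9,0,0,0],[0,0,-12,0,0,0],[0,0,-12,0,0,0],[0,0,-12,0,0,0]],
])

```text
t: 20.93
tool_pos: [0.5149, -0.1263, 0.3808]
tool_rot: [2.149, 2.286, 0.003]
contact_force: [-0.3, -0.3, -0.8]
opening: 0.0856
grip_force: 0.0
```

```bash
python3 - <<'E'
from h import *
st()
im,d=get_image('top');cv2.imwrite('pics/top1.png',im)
a=cv2.imread('pics/top0.png')[140:265,200:340];b=im[140:265,200:340]
cv2.imwrite('pics/end.png',cv2.resize(np.hstack([a,b]),None,fx=2.8,fy=2.8))
E
```

```text
t 20.93 p [ 0.5149 -0.1263  0.3808] yang 0.062 F [-0.29 -0.25 -0.85] op 0.08557348063992273 g 0.0 q [-0.38 -0.16  1.86  0.    1.44 -0.44]
```

View pics/end.png

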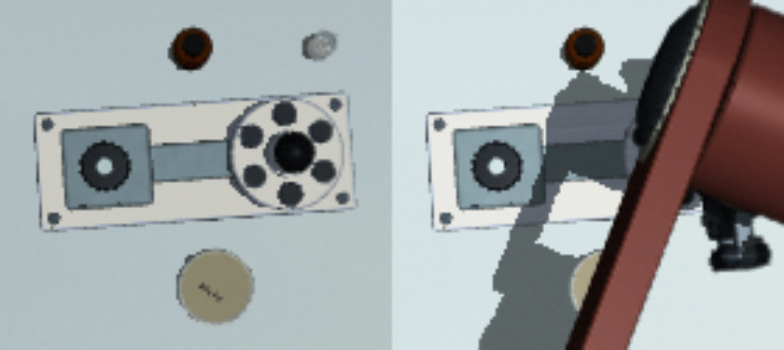

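The bottle and dish have not moved, the vial is hidden by the arm but was never approached, and the gripper is clear of everything. Handing in.

```bash
python3 -c "
from station import *
print(finish_job())"
```

```text
the job is handed in; nothing more can be done
None
```

The job is handed in, with no verdict returned: I rocked the rotor both ways (about 3.4 mm, 0.045 rad, of play each side), turned the knob 1.8 rad clockwise, and at about 6 N each way the post showed no dead band; everything is released, and the bottle and dish had not moved (the vial was hidden in the last picture).

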